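# Hold the wound toroid flush on the sloping mounting plate for its bolt

### The arm

A 7-joint arm with a two-finger parallel gripper is mounted at the origin on the work surface. World frame = base frame: x ahead of the robot, y to its left, z up, the work surface at z = 0. Lengths are in m, angles in rad, forces in N, time in s.
With the tool pointing down it reaches from about 0.425 to 1.025 m from the base axis. Payload 9.4 kg.
Tool frame: the origin (TCP) lies at the very end of the fingers, on their centre line; the grasp point (between the pads) lies 19 mm behind it; z points along the fingers, y is the line along which they close (so a half turn about z gives the same grasp; the last joint's range is limited). The gripper opens to 93 mm and grips with 3 to 60 N. Pads are 15 mm wide; open, the fingers measure 128 mm over their backs; the gripper's body (75 mm by 188 mm) begins 65 mm behind the grasp point.
Start: joints at [-1.422, 0.599, -0.003, 1.599, 0.002, 0.943, -0.08], TCP at [0.162, 0.707, 0.219] pointing down, gripper open.
Joint ranges: [-2.57, 2.57], [-0.35, 1.97], [-1.29, 1.29], [0.11, 2.56], [-1.05, 4.19], [0.11, 1.86], [-2.63, 2.63]. Speed limits (rad/s): [2.22, 2.22, 3.01, 3.01, 3.14, 3.14, 3.14].

### API

Orientations are given as a unit quaternion [w, x, y, z].
In Python, from rig import env gives the robot as it stands.
- The arm moves only by the tool send_rows, never from a script. Its argument "plan" is a list of rows, each a list of 6 numbers: the shift along the world's x, y, z in units of 30 mm (1.0 is 30 mm), then the turn, a rotation vector about the world's x, y, z in units of 5 degrees (1.0 is 5 degrees). A call has 1 to 20 rows; each row shifts and turns the commanded pose from where the row before left it; what a row does not reach is not made up. A row lasts 1/12 s, in which the tool goes at most 41.7 mm and 7.16 degrees, less where a joint would pass 70% of its speed; a pose out of reach is approached as far as the arm can. A call is refused whole if a number of a shift passes 1 or a number of a turn 1, either way. A call with a gripper value outside its range is refused whole. "grip" is the closure, from -1 (fully open) to 1 (shut), set as the call begins (left out, the last holds). The fingers move at their own pace and stop on an object; "grip_force" is the grip in N (left out, the last holds). Time passes only in rows, so rows that do not move let the fingers close. It gives the time, the measured TCP pose, the force, the opening and the grip force at its end, in the units of the state.
- env.sense(): the state, without advancing time (a new reading comes with each control period).
- env.grab_frame(name): name is "side" or "top"; returns a dict with "pixels" (420x560x3 uint8, red, green, blue), "fx", "fy", "cx", "cy" (pixels), "D" ([k1, k2, p1, p2, k3] as OpenCV has them; the pictures are not rectified), "R" (3x3) and "t" (3): a world point X has camera coordinates R X + t. Camera axes: x right, y down, z forward; pixel columns grow to the right and rows downward; lengths in m; the calibration is good to about 2 mm. A picture is of the moment at which its call begins. There is no depth.
- env.finish_job(): hands the job in; it is judged then, once.
The state is a dict: "time": time; "joint_pos": joint angles; "qvel": joint speeds; "joint_torque": joint torques, N m; "position": TCP position; "eef_rot": TCP orientation; "contact_force": force on the tool from outside, world axes, zero at the start; "ft_torque": the same for the moment, N m; "width": opening from 0.0 (shut) to 1.0 (fully open); "finger_force": force on a finger pad.
Only numpy, scipy, OpenCV 4.12 (cv2) and the standard library are available. Lean on these libraries where they do the work, as an engineer would, in place of code of your own. Each camera call takes 0.05 s, during which the arm holds its last target. There are 200 camera calls.

### The job

Lift the larger of the two copper-wound toroids straight up off its storage post, tilt it to match the sloping aluminium mounting plate, and lay its flat underside flush on the plate with the plate's bolt hole showing clear in the middle of its bore. Do not let go: finish while still gripping it and pressing it flat against the plate, firmly but without forcing it, so that the bolt can be put in from behind. Leave everything else where it is.

Things in the scene. Friction and masses are not known exactly. Their poses are not given: they have to be found in the camera images.
- toroid: larger copper-wound toroid, a rigid ring of 0.2 to 0.35 kg: 58 mm outer diameter, 24 mm bore, 30 mm high, flat ends. Origin at the centre of its underside, z its axis. Starts on the stand around one of the posts, underside 12 mm above the table. Gripped lightly (20 N) with the fingers closing across the slope, it turns a few degrees between the pads and beds itself when pressed with about 20 N
- seat (a point): the mouth of the 11 mm bolt hole in the middle of the mounting plate's upper face. Its z is the plate's outward normal (up and leaning back towards the robot), x points up the slope in the plate, y across it. The slope is locked somewhere between 15 and 35 degrees and differs every time; the face is flat and clear for 70 mm from the hole across the slope and 75 mm up and down it
- tilt_plate: the tilting mounting plate itself, bare aluminium, 150 mm up the slope by 140 mm across, 6 mm thick, locked rigidly at its slope by the star knobs. Origin on its pivot, which runs along y at its lower edge, 60 mm above the table; x up the slope, z along its normal; the hole's mouth is at x 78, z 11 mm
- bracket: the fixed bracket that carries the plate: two aluminium extrusions 210 mm long at 170 mm spacing, pivot blocks and a star knob on each side, about 230 mm wide over the knobs, 83 mm high beside the plate. Origin under its middle at table level; x is the horizontal direction up the slope, away from the robot; immovable
- stand: storage stand, immovable: plywood foot 90 mm (x) by 320 mm (y), 12 mm thick, with three upright wooden posts in a row along its y at -105, 0 and +105 mm, each 14 mm in diameter with the tip 60 mm above the table. Origin under the middle of the foot at table level
- small_toroid: the smaller copper-wound toroid, to be left on its post: 40 mm outer diameter, 20 mm bore, 16 mm high; origin at the centre of its underside
- tape_roll: roll of black tape, to be left on its post: 60 mm outer diameter, 19 mm high; origin at the centre of its underside
- dish_washer: steel washer 52 mm in diameter, 6 mm thick, lying in front of the bracket; leave it
- spanner: steel spanner 170 mm long lying beside the bracket; leave it
- screwdriver: screwdriver 200 mm long lying in front of the stand; leave it
- spray_bottle: white spray bottle, 76 mm in diameter and 230 mm tall, standing beyond the stand; leave it
- screw_tray: grey open tray of screws, 110 by 160 by 35 mm, at the far side of the table; leave it
- flat_file: flat file with a wooden handle, about 230 mm long, lying beyond the bracket; leave it

How it is judged:
By the outcome, as a careful person would: the job done as asked, in the order asked, and still so for the second after the job is handed in, while the arm keeps its last pose, push and grip.
It also fails if it takes over 45 s, if anything falls off the work surface, if the arm or the gripper's body presses on something with over 40 N, if the wrist force passes 120 N, or if a joint passes its speed limit or range.

## Working session

There is one attempt and no reset: what is moved stays moved. The work goes in short steps, Python scripts to look and compute and a tool call to move; the robot and the scene stay as the last step left them, time stands still between calls to the robot, and variables do not carry over. Pictures are saved under pics/ and viewed, at most 10 in all, crops included, and the job is handed in when it is done.

Besides the shell and the picture viewer there is one more tool, called after ">>>" in YAML: its name, and indented under it one key for each argument. send_rows: Moves the arm, as the interface text tells. Its arguments: {"type":"object","properties":{"plan":{"type":"array","items":{"type":"array","items":{"type":"number"}}},"grip":{"type":"number"},"grip_force":{"type":"number"}},"required":["plan"]}

```bash
mkdir -p pics; ls; cat > h.py <<'E'
import numpy as np, cv2, pickle
from rig import env
def grab(n,f):
    d=env.grab_frame(n); pickle.dump(d,open(f'pics/{f}.pkl','wb'))
    cv2.imwrite(f'pics/{f}.png',cv2.cvtColor(d['pixels'],cv2.COLOR_RGB2BGR)); return d
def load(f): return pickle.load(open(f'pics/{f}.pkl','rb'))
def K(d): return np.array([[d['fx'],0,d['cx']],[0,d['fy'],d['cy']],[0,0,1.]])
def ray(d,uv):
    p=cv2.undistortPoints(np.array(uv,float).reshape(-1,1,2),K(d),np.array(d['D'],float)).reshape(-1,2)
    R=np.array(d['R']);v=np.c_[p,np.ones(len(p))]@R
    return -R.T@np.array(d['t']), v/np.linalg.norm(v,axis=1)[:,None]
def onz(d,uv,z):
    c,v=ray(d,uv); return c+v*((z-c[2])/v[:,2])[:,None]
def proj(d,X):
    return cv2.projectPoints(np.array(X,float).reshape(-1,3),cv2.Rodrigues(np.array(d['R'],float))[0],np.array(d['t'],float),K(d),np.array(d['D'],float))[0].reshape(-1,2)
def tri(d1,u1,d2,u2):
    c1,v1=ray(d1,[u1]);c2,v2=ray(d2,[u2]);A=np.c_[v1[0],-v2[0]]
    s=np.linalg.lstsq(A,c2-c1,rcond=None)[0];a=c1+s[0]*v1[0];b=c2+s[1]*v2[0]
    return (a+b)/2,np.linalg.norm(a-b)
E
python3 - <<'E'
from h import *
print(env.sense())
for n in('side','top'):
    d=grab(n,n+'0');print(n,-np.array(d['R']).T@d['t'],d['R'],d['fx'])
E
```

```text
pics
{'time': 0.0, 'joint_pos': array([-1.42170662,  0.60012235, -0.00256169,  1.60012242,  0.00183816,
        0.94291683, -0.07981102]), 'qvel': array([-0.00059467,  0.00096995,  0.00043406, -0.00044868,  0.00133927,
        0.00269671,  0.00066253]), 'joint_torque': array([ 4.38368243e-04, -7.65072441e+01,  1.49771377e+00, -2.52363199e+01,
       -5.23883058e-02,  1.67416729e-02,  1.47111991e-04]), 'position': array([0.16221685, 0.70611388, 0.21776439]), 'eef_rot': array([-6.29624160e-06,  1.12612858e-01,  9.93638632e-01, -7.83550865e-04]), 'contact_force': array([-0.44734614,  0.51478844,  0.12888929]), 'ft_torque': array([-0.07437736, -0.03663831, -0.02497238]), 'finger_force': 0.0, 'width': 0.9989397591968273}
side [0.35141835 0.61787075 0.78002262] [[-0.95391944 -0.29973241 -0.01407759]
 [-0.20602817  0.68836436 -0.6954904 ]
 [ 0.21815152 -0.66054143 -0.71839747]] 380.2254402191184
top [ 0.49221378 -0.0110884   0.97641794] [[-0.01786658 -0.99978644  0.01038526]
 [-0.99713422  0.01705357 -0.07370565]
 [ 0.0735128  -0.01167236 -0.99722596]] 407.203648567344
```

View pics/side0.png

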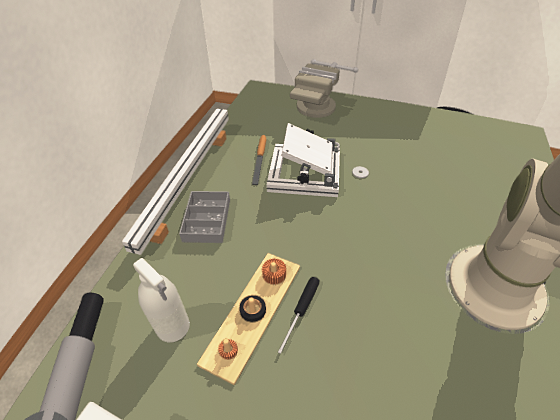

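View pics/top0.png

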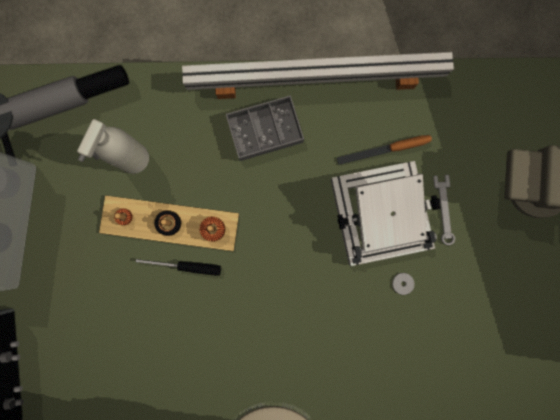

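The side view shows the large toroid at about (274,271) and the plate with its hole at (308,147). In the top view the toroid is at (212,228) and the hole at (393,213). Next I'll enlarge crops of both.

```bash
python3 - <<'E'
from h import *
def crop(f,x,y,w,h,s): 
    return cv2.resize(cv2.imread(f'pics/{f}.png')[y:y+h,x:x+w],None,fx=s,fy=s,interpolation=cv2.INTER_CUBIC)
a=crop('top0',345,165,100,100,4);b=crop('side0',265,110,100,100,4)
c=crop('top0',182,203,100,50,4);e=crop('side0',235,240,100,50,4)
cv2.imwrite('pics/c0.png',np.vstack([np.hstack([a,b]),np.hstack([c,e])]))
d=load('top0');s=load('side0')
for nm,u,v in(('hole',(393,213),(308,147)),):print(nm,tri(d,u,s,v))
print(onz(d,[(212,228)],.042),onz(s,[(274,268)],.042))
E
```

```text
hole (array([ 0.55465751, -0.27095493,  0.09737546]), np.float64(0.0034412934612695015))
[[0.5330056  0.13065488 0.042     ]] [[0.52895239 0.1319265  0.042     ]]
```

View pics/c0.png

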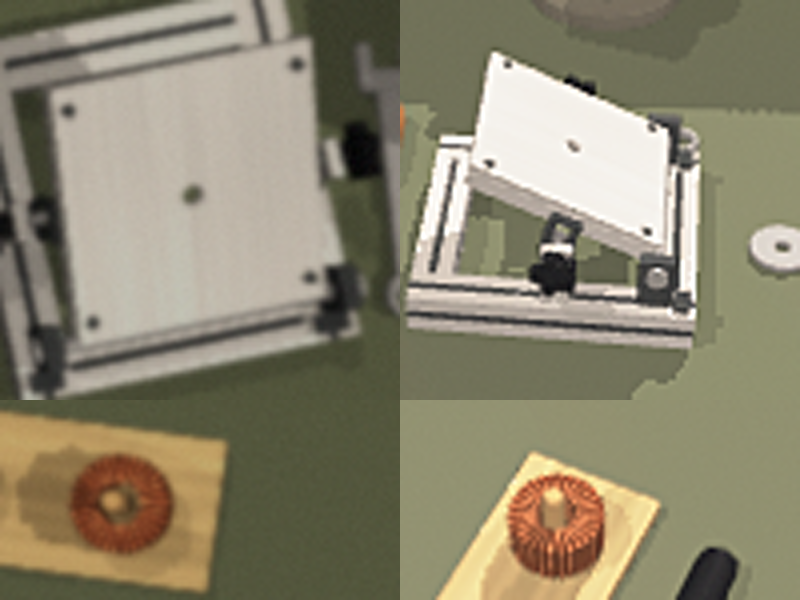

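The crops show the plate's four corner screws and its central hole clearly in both views, and the toroid around its post. I'll take sub-pixel centroids, triangulate the plate, and fit the toroid's top rim.

```bash
cat > m.py <<'E'
from h import *
from scipy.optimize import least_squares
def blob(d,u,r=3):
    g=cv2.cvtColor(d['pixels'],cv2.COLOR_RGB2GRAY).astype(float);x,y=np.round(u).astype(int)
    p=g[y-r:y+r+1,x-r:x+r+1];w=np.clip(np.median(p)-12-p,0,None);Y,X=np.mgrid[y-r:y+r+1,x-r:x+r+1]
    return (w*X).sum()/w.sum(),(w*Y).sum()/w.sum()
def rim(d,c,z,r=.029,h=22):
    hsv=cv2.cvtColor(d['pixels'],cv2.COLOR_RGB2HSV);m=((hsv[...,0]<13)&(hsv[...,1]>125)&(hsv[...,2]>45)).astype(np.uint8)
    k=np.zeros_like(m);k[c[1]-h:c[1]+h,c[0]-h:c[0]+h]=1;m*=k
    m=cv2.morphologyEx(m,cv2.MORPH_CLOSE,np.ones((3,3)))
    cs=max(cv2.findContours(m,0,1)[0],key=cv2.contourArea)
    hull=cv2.convexHull(cs).reshape(-1,2)
    P=onz(d,cs.reshape(-1,2),z)[:,:2];cam=(-np.array(d['R']).T@d['t'])[:2]
    ctr=P.mean(0);n=(ctr-cam)/np.linalg.norm(ctr-cam)
    for _ in range(4):
        q=P[((P-ctr)@n)>0.002]; q=q[np.linalg.norm(q-ctr,axis=1)>.02]
        f=least_squares(lambda x:np.linalg.norm(q-x[:2],axis=1)-x[2],[*ctr,r],loss='soft_l1',f_scale=.001);g=least_squares(lambda x:np.linalg.norm(q-x,axis=1)-r,ctr,loss='soft_l1',f_scale=.001)
        ctr=g.x
    return ctr,f.x,len(q),m.sum()
if __name__=='__main__':
    t=load('top0');s=load('side0')
    T=[(393,213.2),(362,192.5),(419,181),(368,245.5),(422.4,234)]
    S=[(308.4,146.3),(287,150.3),(292,126),(326.6,167.6),(327.8,141.6)]
    P=[]
    for a,b in zip(T,S):
        a2,b2=blob(t,a),blob(s,b);p,e=tri(t,a2,s,b2);P.append(p);print(np.round(a2,2),np.round(b2,2),p.round(4),round(e,4))
    P=np.array(P);h,UL,UR,LL,LR=P
    for a,b in((UL,UR),(LL,LR),(UL,LL),(UR,LR)):
        v=a-b;print('len',np.linalg.norm(v).round(4),'yaw',np.degrees(np.arctan2(v[1],v[0])).round(2),'slope',np.degrees(np.arctan2(v[2],np.hypot(*v[:2]))).round(2))
    n=np.linalg.svd(P-P.mean(0))[2][2];n*=np.sign(n[2]);print('n',n,'tilt',np.degrees(np.arccos(n[2])),'dir',np.degrees(np.arctan2(-n[1],-n[0])),'corner mean',P[1:].mean(0))
    for nm,d,c in(('top',t,(212,228)),('side',s,(274,271))):print(nm,rim(d,c,.042))
E
python3 m.py
```

```text
[392.77 213.3 ] [307.84 146.15] [ 0.5542 -0.269   0.102 ] 0.0023
[361.55 192.3 ] [286.25 151.29] [ 0.5985 -0.1974  0.126 ] 0.0012
[418.8  180.65] [292.79 124.13] [ 0.6168 -0.3164  0.1371] 0.0071
[367.76 245.29] [326.22 169.12] [ 0.4859 -0.2198  0.0699] 0.0027
[422.31 233.95] [328.9  140.13] [ 0.5066 -0.3376  0.0861] 0.0067
len 0.1209 yaw 98.73 slope -5.29
len 0.1207 yaw 99.99 slope -7.72
len 0.1278 yaw 11.24 slope 26.05
len 0.1233 yaw 10.87 slope 24.48
n [-0.43846014  0.0312352   0.8982077 ] tilt 26.076531728632425 dir -4.074776160863425 corner mean [ 0.55197589 -0.26777762  0.10475683]
top (array([0.53102267, 0.12916291]), array([0.53178959, 0.13170975, 0.02686896]), 34, np.uint64(395))
side (array([0.52902672, 0.13455526]), array([0.5296739 , 0.13295372, 0.02759937]), 30, np.uint64(448))
```

```bash
sed -i 's/r=3)/r=2)/' m.py; python3 m.py; python3 - <<'E'
from h import *
t=load('top0');s=load('side0')
print('post tip',onz(t,[(211,227.5)],.06),onz(s,[(273,265)],.06),'bottle',onz(t,[(133,160)],0.05),'tape',onz(t,[(167.5,222.5)],.031))
E
```

```text
[392.75 213.25] [307.84 146.15] [ 0.5543 -0.2689  0.102 ] 0.0024
[361.56 192.23] [286.8 150.6] [ 0.5976 -0.1969  0.129 ] 0.0027
[418.82 180.68] [292.34 124.87] [ 0.6179 -0.3177  0.1334] 0.0059
[367.79 245.24] [326.17 168.05] [ 0.4861 -0.2187  0.0746] 0.0026
[422.12 233.98] [328.45 140.75] [ 0.5073 -0.338   0.0833] 0.0054
len 0.1225 yaw 99.56 slope -2.05
len 0.1215 yaw 100.08 slope -4.08
len 0.1259 yaw 11.09 slope 25.6
len 0.1232 yaw 10.43 slope 24.04
n [-0.42220259 -0.0242185   0.90617793] tilt 25.017599508847653 dir 3.283017763826938 corner mean [ 0.55222173 -0.26782269  0.10510056]
top (array([0.53102267, 0.12916291]), array([0.53178959, 0.13170975, 0.02686896]), 34, np.uint64(395))
side (array([0.52902672, 0.13455526]), array([0.5296739 , 0.13295372, 0.02759937]), 30, np.uint64(448))
post tip [[0.53338332 0.1301634  0.06      ]] [[0.52942037 0.13647925 0.06      ]] bottle [[0.69219871 0.31005623 0.05      ]] tape [[0.54803465 0.23539633 0.031     ]]
```

>>> send_rows:
  plan:
    - [0.61,-0.95,0,0,0,0.22]
    - [0.61,-0.95,0,0,0,0.22]
    - [0.61,-0.95,0,0,0,0.22]
    - [0.61,-0.95,0,0,0,0.22]
    - [0.61,-0.95,0,0,0,0.22]
    - [0.61,-0.95,0,0,0,0.22]
    - [0.61,-0.95,0,0,0,0.22]
    - [0.61,-0.95,0,0,0,0.22]
    - [0.61,-0.95,0,0,0,0.22]
    - [0.61,-0.95,0,0,0,0.22]
    - [0.61,-0.95,0,0,0,0.22]
    - [0.61,-0.95,0,0,0,0.22]
    - [0.61,-0.95,0,0,0,0.22]
    - [0.61,-0.95,0,0,0,0.22]
    - [0.61,-0.95,0,0,0,0.22]
    - [0.61,-0.95,0,0,0,0.22]
    - [0.61,-0.95,0,0,0,0.22]
    - [0.61,-0.95,0,0,0,0.22]
    - [0.61,-0.95,0,0,0,0.22]
    - [0,0,0,0,0,0]
  grip: -0.6

```text
time: 1.77
position: [0.5132, 0.1584, 0.2184]
eef_rot: [0.001, -0.066, 0.998, -0.001]
contact_force: [-0.5, 0.3, -0.9]
width: 0.801
finger_force: 0.0
```

>>> send_rows:
  plan:
    - [0.3,-0.44,0,0,0,0.27]
    - [0.28,-0.44,0,0,0,0.27]
    - [0,0,-0.6,0,0,0]
    - [0,0,-0.7,0,0,0]
    - [0,0,-0.7,0,0,0]
    - [0,0,-0.7,0,0,0]
    - [0,0,-0.7,0,0,0]
    - [0,0,-0.7,0,0,0]
    - [0,0,-0.5,0,0,0]
    - [0,0,0,0,0,0]
    - [0,0,0,0,0,0]

```text
time: 2.68
position: [0.5268, 0.1387, 0.08]
eef_rot: [-0.001, -0.093, 0.996, -0.0]
contact_force: [0.0, 0.1, 0.4]
width: 0.797
finger_force: 0.0
```

```bash
python3 - <<'E'
from h import *
print(env.sense()['position'],env.sense()['eef_rot'])
grab('side','s1');grab('top','t1')
def crop(f,x,y,w,h,s): return cv2.resize(cv2.imread(f'pics/{f}.png')[y:y+h,x:x+w],None,fx=s,fy=s,interpolation=cv2.INTER_CUBIC)
cv2.imwrite('pics/c1.png',np.hstack([crop('t1',162,178,100,100,4),crop('s1',225,220,100,100,4)]))
E
```

```text
[0.52681847 0.13869853 0.08003902] [-1.00180081e-03 -9.29951316e-02  9.95666026e-01 -2.59353567e-04]
```

View pics/c1.png

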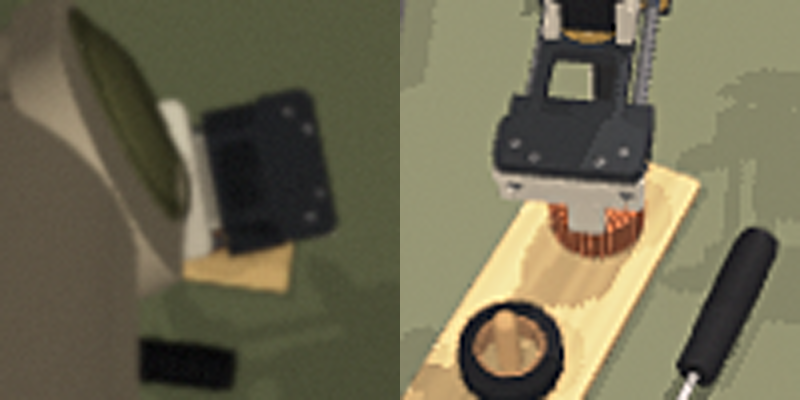

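The hand is just above the ring. It's 4 mm short in x and 7 mm off in y, so I'll correct that, descend and grip.

>>> send_rows:
  plan:
    - [0.06,-0.11,0,0,0,0]
    - [0.06,-0.11,0,0,0,0]
    - [0,0,0,0,0,0]
    - [0,0,-0.3,0,0,0]
    - [0,0,-0.4,0,0,0]
    - [0,0,-0.4,0,0,0]
    - [0,0,-0.4,0,0,0]
    - [0,0,-0.3,0,0,0]
    - [0,0,-0.2,0,0,0]
    - [0,0,-0.1,0,0,0]
    - [0,0,0,0,0,0]
    - [0,0,0,0,0,0]

```text
time: 3.78
position: [0.5311, 0.1322, 0.0177]
eef_rot: [0.0, -0.093, 0.996, 0.0]
contact_force: [0.0, -0.6, -0.1]
width: 0.801
finger_force: 0.0
```

>>> send_rows:
  plan:
    - [0,0,0,0,0,0]
    - [0,0,0,0,0,0]
    - [0,0,0,0,0,0]
    - [0,0,0,0,0,0]
    - [0,0,0,0,0,0]
    - [0,0,0,0,0,0]
    - [0,0,0,0,0,0]
    - [0,0,0,0,0,0]
  grip: 1
  grip_force: 30

```text
time: 4.45
position: [0.5312, 0.132, 0.018]
eef_rot: [0.0, -0.093, 0.996, -0.0]
contact_force: [-1.0, -1.0, 5.8]
width: 0.606
finger_force: 30.0
```

>>> send_rows:
  plan:
    - [0,0,0.2,0,0,0]
    - [0,0,0.3,0,0,0]
    - [0,0,0.5,0,0,0]
    - [0,0,0.5,0,0,0]
    - [0,0,0.5,0,0,0]
    - [0,0,0.6,0,0,0]
    - [0,0,0.6,0,0,0]
    - [0,0,0.6,0,0,0]
    - [0,0,0.6,0,0,0]
    - [0,0,0.6,0,0,0]
    - [0,0,0.6,0,0,0]
    - [0,0,0.6,0,0,0]
    - [0,0,0.6,0,0,0]
    - [0,0,0.5,0,0,0]
    - [0,0,0.3,0,0,0]
    - [0,0,0,0,0,0]
    - [0,0,0,0,0,0]

```text
time: 5.87
position: [0.5308, 0.1321, 0.2458]
eef_rot: [0.0, -0.093, 0.996, 0.0]
contact_force: [-0.5, 0.8, -2.9]
width: 0.61
finger_force: 30.0
```

```bash
python3 - <<'E'
from h import *
print(env.sense()['joint_pos'])
grab('side','s2');grab('top','t2')
cv2.imwrite('pics/c2.png',np.hstack([cv2.imread('pics/t2.png')[:,100:500],cv2.imread('pics/s2.png')[:,100:500]]))
E
```

```text
[-0.29347022  0.35492349 -0.07248812  1.97619607  0.03474442  0.81104841
  1.3715635 ]
```

View pics/c2.png

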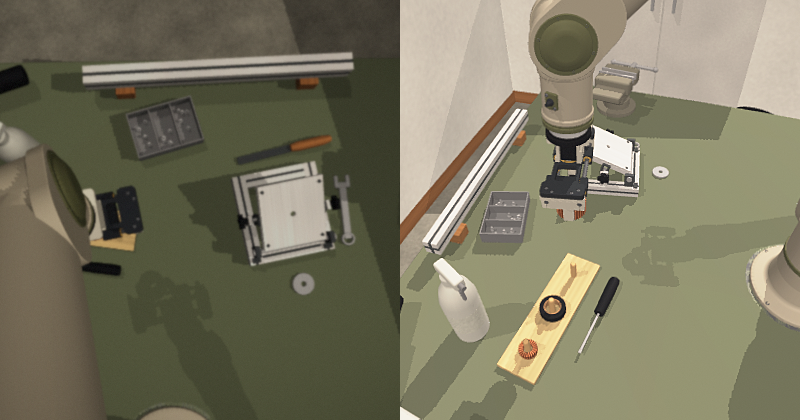

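The ring is lifted cleanly and hangs just below the fingers, at about (570,212) in the right half. The post is bare and the other items haven't moved. Next I'll carry it above the plate while tilting.

>>> send_rows:
  plan:
    - [0,-0.4,0,0,0,0]
    - [0,-0.8,0,0,0,0]
    - [-0.02,-0.85,0,0.08,-0.4,0]
    - [-0.02,-0.85,0,0.07,-0.4,0]
    - [-0.02,-0.85,0,0.07,-0.4,0]
    - [-0.02,-0.85,0,0.07,-0.4,0]
    - [-0.02,-0.85,0,0.07,-0.4,0]
    - [-0.02,-0.85,0,0.08,-0.4,0]
    - [-0.02,-0.85,0,0.07,-0.4,0]
    - [-0.02,-0.85,0,0.07,-0.4,0]
    - [-0.02,-0.85,0,0.07,-0.4,0]
    - [-0.02,-0.85,0,0.07,-0.4,0]
    - [-0.02,-0.85,0,0.08,-0.4,0]
    - [0,-0.85,0,0.08,-0.42,0]
    - [0,-0.85,0,0,0,0]
    - [0,-0.85,0,0,0,0]
    - [0,-0.4,0,0,0,0]
    - [0,0,0,0,0,0]
    - [0,0,0,0,0,0]

```text
time: 7.55
position: [0.5232, -0.2739, 0.2445]
eef_rot: [0.211, -0.09, 0.973, 0.019]
contact_force: [-0.9, -0.5, -1.9]
width: 0.606
finger_force: 30.0
```

```bash
cat > pose.py <<'E'
from h import *
from scipy.spatial.transform import Rotation as Ro
th,ps=np.radians(24.5),np.radians(10.3)
n=np.array([-np.sin(th)*np.cos(ps),-np.sin(th)*np.sin(ps),np.cos(th)]);y=np.array([-np.sin(ps),np.cos(ps),0]);x=np.cross(y,n)
seat=np.array([.553,-.269,.102])
def rep(seat=seat):
    s=env.sense();q=s['eef_rot'];R=Ro.from_quat([*q[1:],q[0]]).as_matrix();p=s['position']
    Rt=np.c_[-x,y,-n]
    print('pos',p.round(4),'plate xyz mm',((p-seat)@np.c_[x,y,n]*1e3).round(1),'turn units',(Ro.from_matrix(Rt@R.T).as_rotvec(True)/5).round(2),'F plate',(s['contact_force']@np.c_[x,y,n]).round(1),'J',s['joint_pos'].round(2))
    return p,R
E
python3 -c "
from pose import *
p,R=rep();
for h in(.06,.006):print(h,(seat+h*n-p)/.03)"
```

```text
pos [ 0.5232 -0.2739  0.2445] plate xyz mm [ 31.6   0.5 142.2] turn units [ 0.01 -0.01 -0.04] F plate [-1.6 -0.3 -1.4] J [ 0.84  0.35 -0.39  2.12 -0.36  0.39  2.57]
0.06 [ 0.17818373  0.01526438 -2.9304672 ]
0.006 [ 0.91260259  0.14873091 -4.56839749]
```

>>> send_rows:
  plan:
    - [0.02,0,-0.3,0,0,0]
    - [0.03,0,-0.5,0,0,0]
    - [0.03,0,-0.5,0,0,0]
    - [0.03,0,-0.5,0,0,0]
    - [0.03,0,-0.5,0,0,0]
    - [0.03,0,-0.4,0,0,0]
    - [0,0,-0.2,0,0,0]
    - [0,0,0,0,0,0]
    - [0,0,0,0,0,0]

```text
time: 8.3
position: [0.5295, -0.2719, 0.1584]
eef_rot: [0.211, -0.091, 0.973, 0.019]
contact_force: [1.0, -1.0, -1.1]
width: 0.607
finger_force: 30.0
```

```bash
python3 - <<'E'
from pose import *
rep();grab('side','s3');grab('top','t3')
def crop(f,x,y,w,h,s): return cv2.resize(cv2.imread(f'pics/{f}.png')[y:y+h,x:x+w],None,fx=s,fy=s,interpolation=cv2.INTER_CUBIC)
cv2.imwrite('pics/c3.png',np.hstack([crop('t3',345,165,100,100,4),crop('s3',260,100,100,100,4)]))
E
```

```text
pos [ 0.5295 -0.2719  0.1584] plate xyz mm [ 1.9  1.3 61.1] turn units [ 0.02 -0.   -0.08] F plate [ 0.2 -1.2 -1.3] J [ 0.86  0.49 -0.45  2.19 -0.34  0.17  2.58]
```

View pics/c3.png

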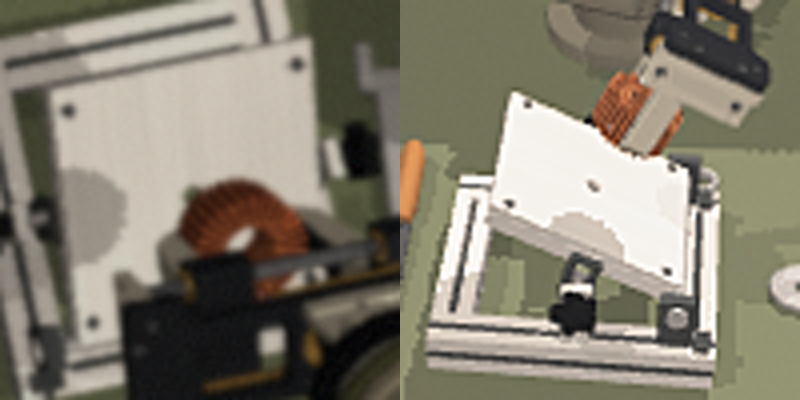

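The ring hangs tilted parallel to the plate, down-slope and clear of it, with the hole visible at (190,192) in the left half. J6 is at 0.17, close to its 0.11 limit, so I'll fit a kinematic model to the logged poses before going on.

```bash
cat > kin.py <<'E'
import numpy as np, itertools
from scipy.spatial.transform import Rotation as Ro
from scipy.optimize import least_squares
LO=np.array([-2.57,-.35,-1.29,.11,-1.05,.11,-2.63]);HI=np.array([2.57,1.97,1.29,2.56,4.19,1.86,2.63])
z=lambda a:Ro.from_euler('z',a);y=lambda a:Ro.from_euler('y',a)
def fk(q,L,s=(-1,-1,-1,-1),o=np.pi):
    R1=z(s[0]*q[0])*y(q[1])*z(s[1]*q[2]);R2=R1*y(q[3])*z(s[2]*q[4]);R3=R2*y(q[5])*z(s[3]*q[6]+o)
    p=np.array([0,0,L[0]])+R1.apply([L[3],0,L[1]])+R2.apply([L[4],0,L[2]])+R3.apply([0,0,L[5]])
    return p,R3
D=[([-1.42170662,.60012235,-.00256169,1.60012242,.00183816,.94291683,-.07981102],[.16221685,.70611388,.21776439],[0,.112613,.993639,-.00078]),
([-.29347022,.35492349,-.07248812,1.97619607,.03474442,.81104841,1.3715635],[.5308,.1321,.2458],[0,-.093,.996,0]),
([.84,.35,-.39,2.12,-.36,.39,2.57],[.5232,-.2739,.2445],[.211,-.09,.973,.019]),
([.86,.49,-.45,2.19,-.34,.17,2.58],[.5295,-.2719,.1584],[.211,-.091,.973,.019])]
def oe(q,w,s,o): return (fk(q,np.zeros(6),s,o)[1].inv()*Ro.from_quat([*w[1:],w[0]])).magnitude()
best=min(((max(oe(q,w,s,o) for q,p,w in D),s,o) for s in itertools.product((1,-1),repeat=4) for o in(0,np.pi/2,np.pi,-np.pi/2)))
S,O=best[1:]
r=lambda L:np.r_[np.concatenate([fk(q,L,S,O)[0]-p for q,p,w in D]),1e-3*(L[3:5])]
f=least_squares(r,[.3,.6,.45,0,0,.3]);L=f.x
if __name__=='__main__':print(best,L.round(3),np.abs(r(L)).max())
E
python3 kin.py
```

```text
(0.012020070471906199, (-1, -1, -1, -1), 1.5707963267948966) [ 0.09   0.699  0.383 -0.004 -0.04   0.261] 0.05566212901675553
```

```bash
cat >> kin.py <<'E'
def frames(q):
    A=z(S[0]*q[0]);R1=A*y(q[1])*z(S[1]*q[2]);R2=R1*y(q[3])*z(S[2]*q[4]);R3=R2*y(q[5])
    return A,R1,R2,R3
def J(q): 
    A,R1,R2,R3=[f.as_matrix() for f in frames(q)]
    return np.c_[np.array([0,0,1.]),A[:,0],R1[:,0],R1[:,2],R2[:,0],R2[:,2],R3[:,0],R3[:,2]]
M=np.vstack([J(q) for q,p,w in D]);b=np.concatenate([p for q,p,w in D])
lam=np.diag([1e-3,1e-2,1e-2,1e-3,1e-2,1e-3,1e-2,1e-3])
x0=np.array([.3,0,0,.4,0,.4,0,.3])
X=np.linalg.lstsq(np.vstack([M,lam]),np.r_[b,lam@x0],rcond=None)[0]
if __name__=='__main__':print(X.round(3),(M@X-b).round(4))
E
python3 kin.py; python3 -c "
from kin import *
from h import env
s=env.sense();print(s['joint_pos'],s['position'],s['eef_rot'])"
```

```text
(0.012020070471906199, (-1, -1, -1, -1), 1.5707963267948966) [ 0.09   0.699  0.383 -0.004 -0.04   0.261] 0.05566212901675553
[ 0.254  0.426 -0.029  0.624  0.096  0.331  0.242  0.296] [-0.0548  0.0079 -0.0007 -0.0045  0.0182  0.0094  0.0019  0.0114 -0.023
 -0.0007 -0.0092  0.0143]
[ 0.85852035  0.49346103 -0.44643961  2.18976805 -0.34116723  0.16944204
  2.57974074] [ 0.52987224 -0.27263334  0.15925119] [ 0.21166996 -0.09116038  0.9729084   0.01829899]
```

```bash
python3 - <<'E'
s=open('kin.py').read()
i=s.index('def J(q)')
s=s[:i]+'''def J(q):
    A,R1,R2,R3=[f.as_matrix() for f in frames(q)]
    return np.c_[np.array([0,0,1.]),A,R1,R2,R3]
M=np.vstack([J(q) for q,p,w in D]);b=np.concatenate([p for q,p,w in D])
W=[1e-3]+[1e-2,1e-2,1e-1]+[1e-2,1e-2,1e-3]*3
x0=np.array([.3,0,0,0,0,0,.4,0,0,.4,0,0,.3])
X=np.linalg.lstsq(np.vstack([M,np.diag(W)]),np.r_[b,W*x0],rcond=None)[0]
if __name__=='__main__':print(X.round(3),(M@X-b).round(4))
'''
open('kin.py','w').write(s)
E
python3 kin.py
```

```text
(0.012020070471906199, (-1, -1, -1, -1), 1.5707963267948966) [ 0.09   0.699  0.383 -0.004 -0.04   0.261] 0.05566212901675553
[ 0.268 -0.002 -0.028 -0.     0.013 -0.07   0.643  0.002  0.021  0.457
  0.017  0.021  0.304] [ 0.      0.     -0.     -0.      0.      0.     -0.0002 -0.0002 -0.0002
  0.0002  0.0002  0.0002]
```

```bash
cat > ik.py <<'E'
from kin import *
import pose
def fkp(q): return J(q)@X, frames(q)[3]*z(S[3]*q[6]+O)
def ik(p,R,q0,w=None,ref=None):
    f=lambda q:np.r_[(fkp(q)[0]-p)*10,(fkp(q)[1].inv()*R).as_rotvec()*3]
    g=f if w is None else (lambda q:np.r_[f(q),w*(q-ref)])
    r=least_squares(g,np.clip(q0,LO+1e-3,HI-1e-3),bounds=(LO,HI));return r.x,np.abs(f(r.x)).max()
if __name__=='__main__':
    from h import env
    q=env.sense()['joint_pos']
    Rt=Ro.from_matrix(np.c_[-pose.x,pose.y,-pose.n]);Rf=Rt*z(np.pi)
    rng=np.random.default_rng(0)
    for nm,R in(('same',Rt),('flip',Rf)):
        for h in(.06,.006):
            sols=[]
            for k in range(60):
                x,e=ik(pose.seat+h*pose.n,R,rng.uniform(LO,HI) if k else q)
                if e<2e-3: sols.append(x)
            sols=sorted(sols,key=lambda a:-min((a-LO).min(),(HI-a).min()))
            print(nm,h,len(sols))
            for a in sols[:6]:print(a.round(2),'margin',min((a-LO).min(),(HI-a).min()).round(2))
E
python3 ik.py
```

```text
same 0.06 25
[ 1.18  0.62 -1.    2.09  0.81  0.4   1.43] margin 0.29
[ 1.17  0.61 -0.97  2.09  0.78  0.38  1.45] margin 0.27
[ 1.22  0.65 -1.07  2.09  0.89  0.45  1.35] margin 0.22
[ 1.1   0.57 -0.85  2.1   0.62  0.32  1.61] margin 0.21
[ 1.24  0.66 -1.1   2.09  0.92  0.47  1.32] margin 0.19
[ 1.07  0.56 -0.79  2.11  0.53  0.29  1.7 ] margin 0.18
same 0.006 39
[ 1.11  0.71 -0.98  2.09  1.08  0.4   1.16] margin 0.29
[ 1.15  0.74 -1.04  2.08  1.12  0.45  1.12] margin 0.25
[ 1.06  0.68 -0.89  2.09  0.99  0.34  1.24] margin 0.23
[ 1.06  0.68 -0.89  2.09  0.99  0.34  1.24] margin 0.23
[ 1.03  0.66 -0.83  2.09  0.93  0.3   1.3 ] margin 0.19
[ 1.18  0.77 -1.12  2.08  1.17  0.51  1.08] margin 0.17
flip 0.06 34
[ 1.18  0.61 -0.98  2.09  0.79  0.39 -1.7 ] margin 0.28
[ 1.16  0.6  -0.94  2.09  0.74  0.37 -1.66] margin 0.26
[ 1.14  0.59 -0.91  2.1   0.7   0.35 -1.61] margin 0.24
[ 1.22  0.65 -1.07  2.09  0.89  0.45 -1.79] margin 0.22
[ 1.11  0.58 -0.87  2.1   0.64  0.33 -1.55] margin 0.22
[ 1.1   0.57 -0.83  2.1   0.6   0.31 -1.51] margin 0.2
flip 0.006 50
[ 1.13  0.73 -1.02  2.08  1.1   0.43 -2.  ] margin 0.27
[ 1.16  0.75 -1.08  2.08  1.14  0.48 -2.04] margin 0.21
[ 1.    0.65 -0.78  2.09  0.86  0.27 -1.78] margin 0.16
[ 0.97  0.63 -0.73  2.1   0.78  0.24 -1.71] margin 0.13
[ 0.95  0.62 -0.69  2.1   0.71  0.22 -1.64] margin 0.11
[ 0.93  0.62 -0.65  2.1   0.63  0.2  -1.55] margin 0.09
```

>>> send_rows:
  plan:
    - [0.05,0.01,-0.11,0,0,0]
    - [0.05,0.01,-0.11,0,0,0]
    - [0.05,0.01,-0.11,0,0,0]
    - [0.05,0.01,-0.11,0,0,0]
    - [0,0,0,0,0,0]
    - [0,0,0,0,0,0]

```text
time: 8.9
position: [0.5355, -0.2715, 0.1451]
eef_rot: [0.211, -0.091, 0.973, 0.019]
contact_force: [-0.1, -0.0, -1.7]
width: 0.609
finger_force: 30.0
```

```bash
python3 -c "
from pose import *
rep()"
```

```text
pos [ 0.5355 -0.2715  0.1451] plate xyz mm [ 1.8  0.6 46.5] turn units [ 0.02  0.   -0.07] F plate [-0.8 -0.  -1.5] J [ 0.85  0.52 -0.44  2.19 -0.34  0.14  2.58]
```

```bash
cat > sim.py <<'E'
from ik import *
def jac(q):
    p,R=fkp(q);Jm=np.zeros((6,7));e=1e-5
    for i in range(7):
        d=q.copy();d[i]+=e;p2,R2=fkp(d);Jm[:3,i]=(p2-p)/e;Jm[3:,i]=(R2*R.inv()).as_rotvec()/e
    return Jm
def sim(q,plan,w=1.0,k=0.0,qr=None,n=4,clamp=True):
    q=np.array(q,float);p,R=fkp(q)
    for r in plan:
        for _ in range(n):
            p=p+np.array(r[:3])*.03/n;R=Ro.from_rotvec(np.radians(5*np.array(r[3:]))/n)*R
            for _ in range(3):
                pc,Rc=fkp(q);e=np.r_[p-pc,(R*Rc.inv()).as_rotvec()];Jm=jac(q)
                dq=Jm.T@np.linalg.solve(Jm@Jm.T+1e-5*np.eye(6),e)
                if k:dq=dq+k*(np.eye(7)-np.linalg.pinv(Jm)@Jm)@(qr-q)
                q=q+dq
                if clamp:q=np.clip(q,LO,HI)
    return q
T=[[0,-.4,0,0,0,0],[0,-.8,0,0,0,0]]+[[-.02,-.85,0,.072,-.4,0]]*11+[[0,-.85,0,.08,-.42,0]]+[[0,-.85,0,0,0,0]]*2+[[0,-.4,0,0,0,0]]
if __name__=='__main__':
    q0=D[1][0];q1=[.84,.35,-.39,2.12,-.36,.39,2.57]
    print('actual',q1)
    print('pinv  ',sim(q0,T).round(2))
    for nm,qr in(('mid',(LO+HI)/2),('start',np.array(D[0][0])),('J3=0',None)):
        for k in(.01,.1):
            Q=qr if qr is not None else np.zeros(7)
            print(nm,k,sim(q0,T,k=k,qr=Q).round(2))
    print('start->lift (actual',np.round(q0,2),')',sim(D[0][0],[[.61,-.95,0,0,0,.22]]*19+[[.3,-.44,.47,0,0,.27]]*2).round(2))
E
python3 sim.py
```

```text
actual [0.84, 0.35, -0.39, 2.12, -0.36, 0.39, 2.57]
pinv   [ 0.85  0.35 -0.4   2.12 -0.35  0.38  2.55]
mid 0.01 [ 1.35  0.55 -1.2   2.02  0.61  0.57  1.6 ]
mid 0.1 [ 1.42  0.63 -1.29  2.02  0.76  0.66  1.46]
start 0.01 [ 0.97  0.37 -0.57  2.1  -0.15  0.39  2.35]
start 0.1 [ 1.17  0.43 -0.86  2.06  0.21  0.44  1.99]
J3=0 0.01 [ 1.15  0.42 -0.83  2.06  0.17  0.43  2.04]
J3=0 0.1 [ 1.24  0.47 -0.98  2.04  0.35  0.47  1.86]
start->lift (actual [-0.29  0.35 -0.07  1.98  0.03  0.81  1.37] ) [-0.31  0.35 -0.07  1.98  0.04  0.81  1.36]
```

The simulation shows the controller is plain pseudo-inverse, since the model reproduces the measured joints. I can therefore plan a short loop in free air that swings the elbow and gives J6 more room.

```bash
cat > search.py <<'E'
from sim import *
from h import env
import time
from multiprocessing import Pool
q0=np.array(env.sense()['joint_pos']);P0,R0=fkp(q0);dP=env.sense()['position']-P0
B=np.c_[pose.x,pose.y,pose.n]
Pf=pose.seat+.006*pose.n-dP
def run(way,n=12):
    # way: list of (offset plate-frame m from seat contact, rotvec deg plate frame)
    q=q0.copy();p,R=P0.copy(),R0;m=9;Rb=R0
    for off,rv in way:
        pt=Pf+B@np.array(off);Rt=Ro.from_rotvec(B@np.radians(rv))*Rb
        dr=(Rt*R.inv()).as_rotvec()/n;dp=(pt-p)/n
        for _ in range(n):
            p=p+dp;R=Ro.from_rotvec(dr)*R
            for _ in range(2):
                pc,Rc=fkp(q);e=np.r_[p-pc,(R*Rc.inv()).as_rotvec()];Jm=jac(q)
                q=q+Jm.T@np.linalg.solve(Jm@Jm.T+1e-5*np.eye(6),e)
            m=min(m,(q-LO).min(),(HI-q).min())
            if m<.015:return m,q
    return m,q
def job(seed):
    g=np.random.default_rng(seed);out=[];t0=time.time()
    while time.time()-t0<150:
        way=[([0,0,.15],[0,0,0])]
        for _ in range(2): way.append((list(g.uniform([-.12,-.15,.12],[.08,.2,.3]).round(2)),list(g.uniform([-40,-30,-60],[40,40,60]).round(0))))
        way+= [([0,0,.08],[0,0,0]),([0,0,0],[0,0,0])]
        m,q=run(way)
        if m>.015:
            fm=min((q-LO).min(),(HI-q).min());out.append((min(m,.06)+fm,m,way,q.round(2)))
    return sorted(out,key=lambda a:-a[0])[:3]
if __name__=='__main__':
    import os
    n=os.cpu_count()
    with Pool(n) as p:R=sum(p.map(job,range(n)),[])
    for r in sorted(R,key=lambda a:-a[0])[:5]:print(round(r[0],3),round(r[1],3),r[2][1:3],r[3])
E
OMP_NUM_THREADS=1 python3 search.py
```

```text
0.18 0.02 [([np.float64(-0.0), np.float64(0.19), np.float64(0.24)], [np.float64(8.0), np.float64(15.0), np.float64(-16.0)]), ([np.float64(0.07), np.float64(0.18), np.float64(0.17)], [np.float64(-35.0), np.float64(-15.0), np.float64(-54.0)])] [ 1.    0.65 -0.79  2.1   0.89  0.27  1.33]
0.161 0.02 [([np.float64(-0.11), np.float64(0.18), np.float64(0.2)], [np.float64(16.0), np.float64(12.0), np.float64(-40.0)]), ([np.float64(0.08), np.float64(0.13), np.float64(0.24)], [np.float64(-18.0), np.float64(-17.0), np.float64(-49.0)])] [ 0.98  0.64 -0.75  2.1   0.85  0.25  1.38]
0.155 0.02 [([np.float64(-0.11), np.float64(0.12), np.float64(0.29)], [np.float64(-21.0), np.float64(19.0), np.float64(12.0)]), ([np.float64(0.04), np.float64(0.09), np.float64(0.16)], [np.float64(-29.0), np.float64(-6.0), np.float64(-38.0)])] [ 0.98  0.64 -0.74  2.1   0.83  0.24  1.4 ]
0.144 0.02 [([np.float64(0.08), np.float64(0.18), np.float64(0.3)], [np.float64(-12.0), np.float64(-10.0), np.float64(-43.0)]), ([np.float64(0.08), np.float64(0.12), np.float64(0.14)], [np.float64(-40.0), np.float64(28.0), np.float64(-28.0)])] [ 0.97  0.64 -0.72  2.1   0.8   0.23  1.42]
0.143 0.02 [([np.float64(-0.0), np.float64(0.12), np.float64(0.17)], [np.float64(7.0), np.float64(5.0), np.float64(-23.0)]), ([np.float64(0.01), np.float64(0.19), np.float64(0.25)], [np.float64(-31.0), np.float64(-15.0), np.float64(-58.0)])] [ 0.96  0.64 -0.72  2.1   0.8   0.23  1.43]
```

```bash
cat > leg.py <<'E'
from search import *
import sys
def leg(off,rv,n):
    off,rv=np.array(off),np.array(rv)
    s=env.sense();p=s['position'];q=s['eef_rot'];R=Ro.from_quat([*q[1:],q[0]])
    Rt0=Ro.from_matrix(np.c_[-pose.x,pose.y,-pose.n])
    pt=pose.seat+.006*pose.n+B@off;Rt=Ro.from_rotvec(B@np.radians(rv))*Rt0
    print('J',np.array(s['joint_pos']).round(2),'rows',n,np.r_[(pt-p)/.03/n,(Rt*R.inv()).as_rotvec(True)/5/n].round(3))
if __name__=='__main__':
    w=[([0,0,.15],[0,0,0]),([0,.19,.24],[8,15,-16]),([.07,.18,.18],[-35,-15,-54]),([0,0,.08],[0,0,0]),([0,0,0],[0,0,0])]
    for k in range(1,6):m,q=run(w[:k],20);print(round(m,3),q.round(2))
    leg([0,0,.15],[0,0,0],8)
E
python3 leg.py
```

```text
0.02 [ 0.96  0.33 -0.47  2.17 -0.36  0.36  2.61]
0.02 [ 0.61  0.1  -0.36  2.18 -0.28  0.79  1.95]
0.02 [-0.06  0.21 -0.4   2.24  1.1   0.92 -0.61]
0.02 [ 1.23  0.59 -1.03  2.1   0.72  0.42  1.52]
0.02 [ 1.    0.65 -0.79  2.1   0.89  0.27  1.33]
J [ 0.85  0.52 -0.44  2.19 -0.34  0.14  2.58] rows 8 [-0.192 -0.038  0.412  0.003  0.    -0.009]
```

```bash
python3 - <<'E'
from leg import *
w=[([0,.19,.24],[8,15,-16]),([.07,.18,.18],[-35,-15,-54]),([0,0,.08],[0,0,0]),([0,0,0],[0,0,0])]
for k in range(1,5):m,q=run(w[:k],20);print(round(m,3),q.round(2))
leg(*w[0],16)
E
```

```text
0.057 [ 0.46  0.1  -0.2   2.19 -0.31  0.79  1.98]
0.057 [-0.17  0.21 -0.27  2.25  1.09  0.89 -0.6 ]
0.023 [ 1.23  0.59 -1.02  2.1   0.71  0.41  1.53]
0.023 [ 0.99  0.65 -0.77  2.1   0.88  0.26  1.35]
J [ 0.85  0.52 -0.44  2.19 -0.34  0.14  2.58] rows 16 [-0.243  0.357  0.377  0.138  0.216 -0.145]
```

>>> send_rows:
  plan:
    - [-0.24,0.36,0.38,0.14,0.22,-0.15]
    - [-0.24,0.36,0.38,0.14,0.22,-0.15]
    - [-0.24,0.36,0.38,0.14,0.22,-0.15]
    - [-0.24,0.36,0.38,0.14,0.22,-0.15]
    - [-0.24,0.36,0.38,0.14,0.22,-0.15]
    - [-0.24,0.36,0.38,0.14,0.22,-0.15]
    - [-0.24,0.36,0.38,0.14,0.22,-0.15]
    - [-0.24,0.36,0.38,0.14,0.22,-0.15]
    - [-0.24,0.36,0.38,0.14,0.22,-0.15]
    - [-0.24,0.36,0.38,0.14,0.22,-0.15]
    - [-0.24,0.36,0.38,0.14,0.22,-0.15]
    - [-0.24,0.36,0.38,0.14,0.22,-0.15]
    - [-0.24,0.36,0.38,0.14,0.22,-0.15]
    - [-0.24,0.36,0.38,0.14,0.22,-0.15]
    - [-0.24,0.36,0.38,0.14,0.22,-0.15]
    - [-0.24,0.36,0.38,0.14,0.22,-0.15]
    - [0,0,0,0,0,0]

```text
time: 10.32
position: [0.4202, -0.0976, 0.3296]
eef_rot: [0.07, 0.035, 0.991, 0.104]
contact_force: [-0.4, 1.2, -1.9]
width: 0.608
finger_force: 30.0
```

```bash
python3 -c "
from leg import *
leg([.07,.18,.18],[-35,-15,-54],18)"
```

```text
J [ 0.48  0.09 -0.22  2.14 -0.29  0.85  1.95] rows 18 [ 0.162  0.006 -0.054 -0.305 -0.273 -0.583]
```

>>> send_rows:
  plan:
    - [0.16,0,-0.05,-0.3,-0.27,-0.58]
    - [0.16,0,-0.05,-0.3,-0.27,-0.58]
    - [0.16,0,-0.05,-0.3,-0.27,-0.58]
    - [0.16,0,-0.05,-0.3,-0.27,-0.58]
    - [0.16,0,-0.05,-0.3,-0.27,-0.58]
    - [0.16,0,-0.05,-0.3,-0.27,-0.58]
    - [0.16,0,-0.05,-0.3,-0.27,-0.58]
    - [0.16,0,-0.05,-0.3,-0.27,-0.58]
    - [0.16,0,-0.05,-0.3,-0.27,-0.58]
    - [0.16,0,-0.05,-0.3,-0.27,-0.58]
    - [0.16,0,-0.05,-0.3,-0.27,-0.58]
    - [0.16,0,-0.05,-0.3,-0.27,-0.58]
    - [0.16,0,-0.05,-0.3,-0.27,-0.58]
    - [0.16,0,-0.05,-0.3,-0.27,-0.58]
    - [0.16,0,-0.05,-0.3,-0.27,-0.58]
    - [0.16,0,-0.05,-0.3,-0.27,-0.58]
    - [0.16,0,-0.05,-0.3,-0.27,-0.58]
    - [0.16,0,-0.05,-0.3,-0.27,-0.58]
    - [0,0,0,0,0,0]

```text
time: 11.9
position: [0.5043, -0.0974, 0.2994]
eef_rot: [0.303, 0.412, 0.847, -0.148]
contact_force: [0.4, 0.8, -2.7]
width: 0.607
finger_force: 30.0
```

```bash
python3 -c "
from leg import *
leg([0,0,.10],[0,0,0],20)
for n in (20,40):
  print([run(w,n) for w in ([([0,0,.10],[0,0,0])],[([0,0,.10],[0,0,0]),([0,0,0],[0,0,0])])])"
```

```text
J [-0.1   0.19 -0.28  2.32  1.14  0.79 -0.62] rows 20 [ 0.009 -0.299 -0.168  0.057  0.146  0.618]
[(np.float64(0.15797801189840754), array([ 0.20380502,  0.4200721 , -0.18360765,  2.40104058,  1.84183933,
        0.59803958, -1.02379963])), (np.float64(0.15797801189840754), array([ 0.23813381,  0.64667493, -0.28710413,  2.37552697,  2.0145365 ,
        0.76045958, -1.25206429]))]
[(np.float64(0.15819945818330572), array([ 0.20659163,  0.42002269, -0.1870155 ,  2.40076677,  1.84065013,
        0.59924689, -1.02222653])), (np.float64(0.15819945818330572), array([ 0.24042377,  0.64668845, -0.2900289 ,  2.37525031,  2.01327058,
        0.76172905, -1.25013741]))]
```

```bash
sed -i 's/;Rb=R0$/;Rb=Ro.from_matrix(np.c_[-pose.x,pose.y,-pose.n])/' search.py; python3 -c "
from leg import *
for w in ([([0,0,.10],[0,0,0])],[([0,0,.10],[0,0,0]),([0,0,0],[0,0,0])]):
  m,q=run(w,30);print(round(m,3),q.round(2))"
```

```text
-0.001 [ 0.21  0.24 -0.05  2.35  1.4   0.11  0.08]
-0.001 [ 0.21  0.24 -0.05  2.35  1.4   0.11  0.08]
```

```bash
python3 - <<'E'
from h import env
s=env.sense()
d=f"D+=[({list(s['joint_pos'])},{list(s['position'])},{list(s['eef_rot'])}),([.48,.09,-.22,2.14,-.29,.85,1.95],[.4202,-.0976,.3296],[.07,.035,.991,.104]),([0.85852035,0.49346103,-0.44643961,2.18976805,-0.34116723,0.16944204,2.57974074],[0.52987224,-0.27263334,0.15925119],[0.21166996,-0.09116038,0.9729084,0.01829899])]\n"
k=open('kin.py').read().replace('def oe(',d.replace('np.float64','')+'def oe(',1)
open('kin.py','w').write(k)
t=open('search.py').read()
t=t.replace("way=[([0,0,.15],[0,0,0])]","way=[]").replace("for _ in range(2): way","for _ in range(g.integers(1,3)): way").replace("<150","<100").replace("r[2][1:3]","[(list(map(float,a)),list(map(float,b))) for a,b in r[2][:-2]]")
open('search.py','w').write(t)
E
python3 kin.py; OMP_NUM_THREADS=1 python3 search.py
```

```text
(0.012020070471906199, (-1, -1, -1, -1), 1.5707963267948966) [0.11  0.763 0.396 0.003 0.018 0.295] 0.057044439046982934
[ 0.28  -0.001 -0.019 -0.     0.004 -0.04   0.646  0.005  0.001  0.444
  0.     0.001  0.329] [ 0.0004 -0.0003  0.0001  0.0005 -0.0003  0.0008 -0.0005  0.0021 -0.0027
  0.0007 -0.0006  0.0024  0.0004  0.0001 -0.001   0.0001  0.0004  0.001
 -0.0002 -0.0008 -0.0006]
0.084 0.019 [([-0.02, -0.06, 0.17], [-26.0, -7.0, -59.0])] [ 0.99  0.65 -0.72  2.18  1.14  0.17  1.1 ]
0.055 0.028 [([0.05, -0.0, 0.12], [-19.0, -3.0, -57.0])] [ 0.95  0.63 -0.66  2.19  1.04  0.14  1.2 ]
```

```bash
sed -i "s/g.uniform(\[-.12,-.15,.12\],\[.08,.2,.3\])/g.uniform([-.1,-.2,.12],[.15,.2,.3])/; s/g.uniform(\[-40,-30,-60\],\[40,40,60\])/g.uniform([-45,-30,-100],[10,30,0])/; s/<100/<300/; s/integers(1,3)/integers(1,4)/" search.py; OMP_NUM_THREADS=1 python3 search.py
```

```text
0.292 0.026 [([-0.0, -0.19, 0.16], [-11.0, -18.0, -96.0])] [ 1.17  0.76 -1.02  2.18  1.35  0.4   0.92]
0.271 0.096 [([0.11, 0.14, 0.14], [-29.0, 17.0, -73.0]), ([-0.08, 0.07, 0.26], [-10.0, -9.0, -44.0]), ([-0.09, 0.03, 0.27], [-41.0, -7.0, -84.0])] [ 1.12  0.72 -0.92  2.18  1.31  0.32  0.95]
0.251 0.017 [([0.01, -0.2, 0.13], [9.0, -11.0, -80.0]), ([-0.02, -0.02, 0.23], [-11.0, 18.0, -72.0])] [ 1.19  0.78 -1.06  2.18  1.36  0.43  0.92]
0.25 0.076 [([0.15, 0.07, 0.12], [1.0, -11.0, -96.0])] [ 1.1   0.71 -0.9   2.18  1.29  0.3   0.97]
0.243 0.097 [([0.11, -0.02, 0.12], [-4.0, -12.0, -99.0])] [ 1.09  0.7  -0.89  2.18  1.29  0.29  0.97]
```

```bash
python3 -c "
from leg import *
w=[([.11,-.02,.13],[-4,-12,-99]),([0,0,.08],[0,0,0]),([0,0,0],[0,0,0])]
for k in (1,2,3):
  m,q=run(w[:k],24);print(round(m,3),q.round(2))
leg(*w[0],18)"
```

```text
0.131 [ 0.81  0.36 -0.53  2.08  0.39  0.24 -0.03]
0.11 [ 1.31  0.64 -1.13  2.17  0.96  0.43  1.29]
0.11 [ 1.07  0.69 -0.85  2.18  1.26  0.27  0.99]
J [-0.1   0.19 -0.28  2.32  1.14  0.79 -0.62] rows 18 [ 0.176 -0.34  -0.052  0.46  -0.186 -0.302]
```

>>> send_rows:
  plan:
    - [0.18,-0.34,-0.05,0.46,-0.19,-0.3]
    - [0.18,-0.34,-0.05,0.46,-0.19,-0.3]
    - [0.18,-0.34,-0.05,0.46,-0.19,-0.3]
    - [0.18,-0.34,-0.05,0.46,-0.19,-0.3]
    - [0.18,-0.34,-0.05,0.46,-0.19,-0.3]
    - [0.18,-0.34,-0.05,0.46,-0.19,-0.3]
    - [0.18,-0.34,-0.05,0.46,-0.19,-0.3]
    - [0.18,-0.34,-0.05,0.46,-0.19,-0.3]
    - [0.18,-0.34,-0.05,0.46,-0.19,-0.3]
    - [0.18,-0.34,-0.05,0.46,-0.19,-0.3]
    - [0.18,-0.34,-0.05,0.46,-0.19,-0.3]
    - [0.18,-0.34,-0.05,0.46,-0.19,-0.3]
    - [0.18,-0.34,-0.05,0.46,-0.19,-0.3]
    - [0.18,-0.34,-0.05,0.46,-0.19,-0.3]
    - [0.18,-0.34,-0.05,0.46,-0.19,-0.3]
    - [0.18,-0.34,-0.05,0.46,-0.19,-0.3]
    - [0.18,-0.34,-0.05,0.46,-0.19,-0.3]
    - [0.18,-0.34,-0.05,0.46,-0.19,-0.3]
    - [0,0,0,0,0,0]

```text
time: 13.48
position: [0.5996, -0.288, 0.2736]
eef_rot: [0.217, 0.692, 0.671, 0.152]
contact_force: [0.3, -1.1, -2.1]
width: 0.603
finger_force: 30.0
```

```bash
python3 -c "
from leg import *
w=[([0,0,.08],[0,0,0]),([0,0,0],[0,0,0])]
for k in (1,2):
  m,q=run(w[:k],24);print(round(m,3),q.round(2))
leg(*w[0],36)"
```

```text
0.101 [ 1.31  0.64 -1.12  2.18  0.96  0.42  1.29]
0.101 [ 1.07  0.69 -0.84  2.19  1.27  0.25  0.99]
J [ 0.82  0.36 -0.53  2.08  0.38  0.23  0.  ] rows 36 [-0.076  0.012 -0.086 -0.218  0.031  0.511]
```

>>> send_rows:
  plan:
    - [-0.08,0.01,-0.08,-0.22,0.03,0.51]
    - [-0.08,0.01,-0.08,-0.22,0.03,0.51]
    - [-0.08,0.01,-0.08,-0.22,0.03,0.51]
    - [-0.08,0.01,-0.08,-0.22,0.03,0.51]
    - [-0.08,0.01,-0.08,-0.22,0.03,0.51]
    - [-0.08,0.01,-0.08,-0.22,0.03,0.51]
    - [-0.08,0.01,-0.08,-0.22,0.03,0.51]
    - [-0.08,0.01,-0.08,-0.22,0.03,0.51]
    - [-0.08,0.01,-0.08,-0.22,0.03,0.51]
    - [-0.08,0.01,-0.08,-0.22,0.03,0.51]
    - [-0.08,0.01,-0.08,-0.22,0.03,0.51]
    - [-0.08,0.01,-0.08,-0.22,0.03,0.51]
    - [-0.08,0.01,-0.08,-0.22,0.03,0.51]
    - [-0.08,0.01,-0.08,-0.22,0.03,0.51]
    - [-0.08,0.01,-0.08,-0.22,0.03,0.51]
    - [-0.08,0.01,-0.08,-0.22,0.03,0.51]
    - [-0.08,0.01,-0.08,-0.22,0.03,0.51]
    - [-0.08,0.01,-0.08,-0.22,0.03,0.51]
    - [0,0,0,0,0,0]

```text
time: 15.07
position: [0.5562, -0.2776, 0.2303]
eef_rot: [0.237, 0.329, 0.909, 0.092]
contact_force: [0.2, 0.2, -1.9]
width: 0.61
finger_force: 30.0
```

```bash
python3 -c "
from leg import *
w=[([0,0,.08],[0,0,0]),([0,0,0],[0,0,0])]
for k in (1,2):
  m,q=run(w[:k],24);print(round(m,3),q.round(2))
leg(*w[0],18)"
```

```text
0.14 [ 1.31  0.64 -1.12  2.17  0.96  0.42  1.3 ]
0.14 [ 1.07  0.69 -0.83  2.18  1.26  0.25  1.  ]
J [ 1.15  0.48 -0.88  2.14  0.69  0.24  0.66] rows 18 [-0.071  0.004 -0.093 -0.214  0.032  0.506]
```

>>> send_rows:
  plan:
    - [-0.07,0,-0.09,-0.21,0.03,0.51]
    - [-0.07,0,-0.09,-0.21,0.03,0.51]
    - [-0.07,0,-0.09,-0.21,0.03,0.51]
    - [-0.07,0,-0.09,-0.21,0.03,0.51]
    - [-0.07,0,-0.09,-0.21,0.03,0.51]
    - [-0.07,0,-0.09,-0.21,0.03,0.51]
    - [-0.07,0,-0.09,-0.21,0.03,0.51]
    - [-0.07,0,-0.09,-0.21,0.03,0.51]
    - [-0.07,0,-0.09,-0.21,0.03,0.51]
    - [-0.07,0,-0.09,-0.21,0.03,0.51]
    - [-0.07,0,-0.09,-0.21,0.03,0.51]
    - [-0.07,0,-0.09,-0.21,0.03,0.51]
    - [-0.07,0,-0.09,-0.21,0.03,0.51]
    - [-0.07,0,-0.09,-0.21,0.03,0.51]
    - [-0.07,0,-0.09,-0.21,0.03,0.51]
    - [-0.07,0,-0.09,-0.21,0.03,0.51]
    - [-0.07,0,-0.09,-0.21,0.03,0.51]
    - [-0.07,0,-0.09,-0.21,0.03,0.51]
    - [0,0,0,0,0,0]

```text
time: 16.65
position: [0.519, -0.2775, 0.1817]
eef_rot: [0.211, -0.089, 0.973, 0.024]
contact_force: [0.2, -0.5, -2.2]
width: 0.605
finger_force: 30.0
```

```bash
python3 -c "
from leg import *
w=[([0,0,.025],[0,0,0]),([0,0,0],[0,0,0])]
for k in (1,2):
  m,q=run(w[:k],24);print(round(m,3),q.round(2))
pose.rep();leg(*w[0],8)"
```

```text
0.163 [ 1.15  0.69 -0.93  2.17  1.16  0.31  1.11]
0.153 [ 1.07  0.7  -0.84  2.17  1.27  0.26  0.99]
pos [ 0.519  -0.2775  0.1817] plate xyz mm [ 1.2 -2.2 87.1] turn units [-0.1  -0.02 -0.05] F plate [-0.8 -0.5 -2.1] J [ 1.32  0.66 -1.14  2.15  0.95  0.44  1.32]
J [ 1.32  0.66 -1.14  2.15  0.95  0.44  1.32] rows 8 [ 0.089  0.026 -0.215 -0.012 -0.003 -0.006]
```

>>> send_rows:
  plan:
    - [0.09,0.03,-0.21,-0.01,0,-0.01]
    - [0.09,0.03,-0.21,-0.01,0,-0.01]
    - [0.09,0.03,-0.22,-0.01,0,-0.01]
    - [0.09,0.03,-0.22,-0.01,0,-0.01]
    - [0.09,0.03,-0.22,-0.01,0,-0.01]
    - [0.09,0.03,-0.22,-0.01,0,-0.01]
    - [0.09,0.03,-0.21,-0.01,0,0]
    - [0.09,0.03,-0.21,-0.01,0,0]
    - [0,0,0,0,0,0]
    - [0,0,0,0,0,0]

```text
time: 17.48
position: [0.5413, -0.2696, 0.1305]
eef_rot: [0.211, -0.086, 0.973, 0.02]
contact_force: [-0.0, -1.0, -1.8]
width: 0.61
finger_force: 30.0
```

```bash
python3 - <<'E'
from pose import *
p,R=rep();grab('side','s4');grab('top','t4')
t,s=load('t4'),load('s4')
a=np.linspace(0,2*np.pi,72)
def draw(f,d,sc,x0,y0):
    im=cv2.resize(cv2.imread(f'pics/{f}.png')[y0:y0+80,x0:x0+80],None,fx=sc,fy=sc,interpolation=cv2.INTER_CUBIC)
    for h,r,c in((-6,29,(255,0,0)),(24,29,(0,255,0)),(24,12,(0,255,255))):
        P=p+R@np.array([0,0,0])+(np.outer(np.cos(a),R[:,0])+np.outer(np.sin(a),R[:,1]))*r*1e-3-R[:,2]*h*1e-3
        u=(proj(d,P)-[x0,y0]+.5)*sc-.5
        cv2.polylines(im,[np.round(u).astype(int)],True,c,1)
    u=(proj(d,[seat])[0]-[x0,y0]+.5)*sc-.5;cv2.circle(im,tuple(np.round(u).astype(int)),3,(255,0,255),-1)
    return im
cv2.imwrite('pics/c4.png',np.hstack([draw('t4',t,5,355,175),draw('s4',s,5,270,105)]))
E
```

```text
pos [ 0.5413 -0.2696  0.1305] plate xyz mm [ 1.3  1.5 30.8] turn units [-0.03 -0.01  0.03] F plate [-0.9 -1.  -1.5] J [ 1.14  0.68 -0.92  2.18  1.15  0.31  1.11]
```

View pics/c4.png

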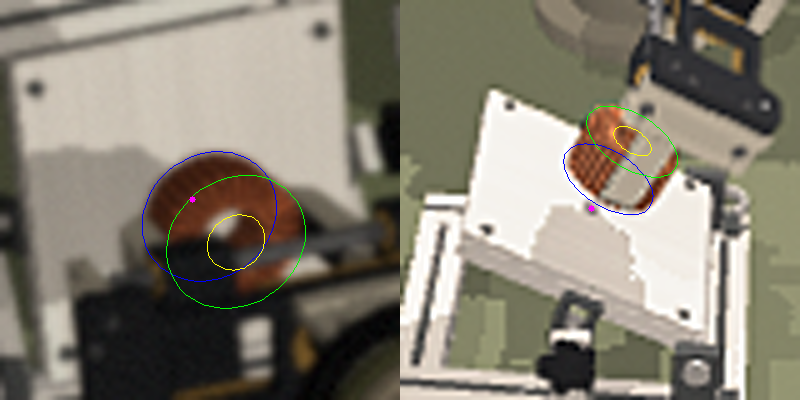

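The overlay shows the ring close to where the arm says it is. It's about 1 pixel right of the drawn outline in both views: left edge at 150 against 142 on the left, 570 against 563 on the right. I'll measure that offset and apply it to the hole.

```bash
cat > off.py <<'E'
from pose import *
from scipy.optimize import least_squares
def offs(tn,sn,p,R,lim=(311,217),dx=0.):
    a=np.linspace(0,2*np.pi,180);out={}
    for k,f in(('top',tn),('side',sn)):
        d=load(f);hsv=cv2.cvtColor(d['pixels'],cv2.COLOR_RGB2HSV)
        P=np.vstack([p+R[:,0]*dx+(np.outer(np.cos(a),R[:,0])+np.outer(np.sin(a),R[:,1]))*.029-R[:,2]*h for h in(-.006,.024)])
        U=proj(d,P);hull=cv2.convexHull(U.astype(np.float32))
        m=((hsv[...,0]<14)&(hsv[...,1]>95)&(hsv[...,2]>30)).astype(np.uint8)
        box=np.zeros_like(m);x0,y0=U.min(0).astype(int)-5;x1,y1=U.max(0).astype(int)+6;box[y0:y1,x0:x1]=1
        m=cv2.morphologyEx(m*box,cv2.MORPH_CLOSE,np.ones((3,3)))
        c=max(cv2.findContours(m,0,1)[0],key=cv2.contourArea).reshape(-1,2).astype(float)
        c=c[(c[:,0]<lim[0])] if k=='side' else c[c[:,1]<lim[1]]
        sd=lambda o:np.array([cv2.pointPolygonTest(hull,(float(q[0]-o[0]),float(q[1]-o[1])),True) for q in c])-.5
        c=c[np.abs(sd((0,0)))<4]
        r=least_squares(sd,[0,0],diff_step=.02,x_scale=1,loss='soft_l1',f_scale=.5)
        # numeric steps: use absolute grid-free Nelder-Mead for robustness
        from scipy.optimize import minimize
        g=minimize(lambda o:np.sum(np.sqrt(1+(sd(o)/.5)**2)-1),[.5,0],method='Nelder-Mead')
        out[k]=g.x;print(k,'offset',g.x.round(2),'n',len(c),'rms',np.sqrt(np.mean(sd(g.x)**2)).round(2))
    return out
if __name__=='__main__':
    s=env.sense();q=s['eef_rot'];R=Ro.from_quat([*q[1:],q[0]]).as_matrix();p=s['position']
    T,Sd=np.array([392.75,213.25]),np.array([307.84,146.15])
    o=offs('t4','s4',p,R)
    t,sd=load('top0'),load('side0')
    X,e=tri(t,T-o['top'],sd,Sd-o['side']);print('seat corr',X.round(4),e.round(4),'delta plate mm',((X-seat)@np.c_[x,y,n]*1e3).round(1))
E
python3 off.py
```

```text
top offset [0.3  0.67] n 34 rms 0.31
side offset [ 0.95 -0.81] n 23 rms 0.7
seat corr [ 0.5566 -0.2693  0.0982] 0.0013 delta plate mm [ 1.6 -1.  -4.9]
```

>>> send_rows:
  plan:
    - [0.036,-0.003,-0.076,0,0,0]
    - [0.036,-0.003,-0.076,0,0,0]
    - [0.036,-0.003,-0.076,0,0,0]
    - [0.036,-0.003,-0.076,0,0,0]
    - [0.036,-0.003,-0.076,0,0,0]
    - [0.036,-0.003,-0.076,0,0,0]
    - [0.036,-0.003,-0.076,0,0,0]
    - [0.036,-0.003,-0.076,0,0,0]
    - [0,0,0,0,0,0]
    - [0,0,0,0,0,0]
  grip_force: 25

```text
time: 18.42
position: [0.5498, -0.2709, 0.1124]
eef_rot: [0.211, -0.086, 0.973, 0.02]
contact_force: [0.1, 0.9, -1.4]
width: 0.608
finger_force: 25.0
```

```bash
python3 -c "
from pose import *
rep()"
```

```text
pos [ 0.5498 -0.2709  0.1124] plate xyz mm [ 1.1 -1.3 10.9] turn units [-0.03 -0.01  0.03] F plate [-0.3  0.9 -1.4] J [ 1.09  0.7  -0.85  2.17  1.23  0.27  1.04]
```

>>> send_rows:
  plan:
    - [0.014,0.002,-0.03,0,0,0]
    - [0.014,0.002,-0.03,0,0,0]
    - [0.014,0.002,-0.03,0,0,0]
    - [0.014,0.002,-0.03,0,0,0]
    - [0,0,0,0,0,0]
    - [0,0,0,0,0,0]

```text
time: 18.92
position: [0.5514, -0.2708, 0.1088]
eef_rot: [0.211, -0.086, 0.973, 0.02]
contact_force: [0.7, -0.1, -2.0]
width: 0.609
finger_force: 25.0
```

```bash
python3 - <<'E'
from pose import *
rep();grab('side','s5');grab('top','t5')
def crop(f,x,y,w,h,s): return cv2.resize(cv2.imread(f'pics/{f}.png')[y:y+h,x:x+w],None,fx=s,fy=s,interpolation=cv2.INTER_CUBIC)
cv2.imwrite('pics/c5.png',np.hstack([crop('t5',365,190,50,50,8),crop('s5',285,120,50,50,8)]))
E
```

```text
pos [ 0.5514 -0.2708  0.1088] plate xyz mm [ 1.1 -1.5  7. ] turn units [-0.03 -0.01  0.03] F plate [-0.2 -0.2 -2.1] J [ 1.08  0.7  -0.84  2.17  1.24  0.26  1.02]
```

View pics/c5.png

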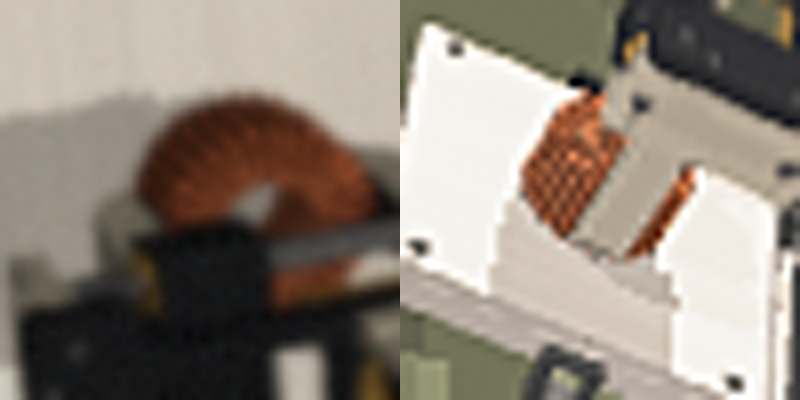

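The ring is now just above the plate, with its bore over the area where the hole is. I'll creep in and watch the force.

>>> send_rows:
  plan:
    - [0.007,0.001,-0.015,0,0,0]
    - [0.007,0.001,-0.015,0,0,0]
    - [0.007,0.001,-0.015,0,0,0]
    - [0.007,0.001,-0.015,0,0,0]
    - [0,0,0,0,0,0]

```text
time: 19.43
position: [0.5522, -0.2707, 0.1075]
eef_rot: [0.211, -0.086, 0.973, 0.02]
contact_force: [-4.3, -0.5, 5.9]
width: 0.607
finger_force: 25.0
```

>>> send_rows:
  plan:
    - [0.007,0.001,-0.015,0,0,0]
    - [0.007,0.001,-0.015,0,0,0]
    - [0,0,0,0,0,0]

```text
time: 19.68
position: [0.5522, -0.2708, 0.1074]
eef_rot: [0.211, -0.086, 0.973, 0.019]
contact_force: [-12.8, -0.2, 20.2]
width: 0.606
finger_force: 25.0
```

```bash
python3 -c "
from pose import *
rep()"
```

```text
pos [ 0.5522 -0.2708  0.1074] plate xyz mm [ 1.2 -1.6  5.4] turn units [-0.01 -0.    0.03] F plate [-3.1  2.1 23.7] J [ 1.07  0.7  -0.83  2.17  1.26  0.25  1.01]
```

Contact came at the predicted height, 5.4 mm against the expected 6. Now I'll check the centring in each camera separately, using the known contact plane.

```bash
cat > chk.py <<'E'
from off import *
import sys
k=sys.argv[1]
s=env.sense();q=s['eef_rot'];R=Ro.from_quat([*q[1:],q[0]]).as_matrix();p=s['position']
print('torque',s['ft_torque'].round(2),'F',s['contact_force'].round(1))
grab('side','s'+k);grab('top','t'+k)
lim=(proj(load('s'+k),[p])[0][0]+2,proj(load('t'+k),[p])[0][1]-1);print(lim)
o=offs('t'+k,'s'+k,p,R,lim)
for nm,f,h in(('top','top0',(392.75,213.25)),('side','side0',(307.84,146.15))):
    d=load(f)
    for oo in((0,0),o[nm]):
        c,v=ray(d,[np.array(h)-oo]);c0=p-.006*n;P=c+v[0]*((c0-c)@n)/(v[0]@n)
        print(nm,'hole minus TCP axis, plate xy mm',((P-c0)@np.c_[x,y]*1e3).round(1))
def crop(f,x,y,w,h,s): return cv2.resize(cv2.imread(f'pics/{f}.png')[y:y+h,x:x+w],None,fx=s,fy=s,interpolation=cv2.INTER_CUBIC)
cv2.imwrite(f'pics/c{k}.png',np.hstack([crop('t'+k,373,195,40,40,10),crop('s'+k,285,120,50,50,8)]))
E
python3 chk.py 6
```

```text
torque [0.29 1.32 0.24] F [-12.8  -0.2  20.2]
(np.float64(310.3429545819508), np.float64(213.5644302600944))
top offset [0.33 0.65] n 36 rms 0.36
side offset [ 1.04 -0.07] n 30 rms 1.22
top hole minus TCP axis, plate xy mm [1.2 1.6]
top hole minus TCP axis, plate xy mm [2.9 2.2]
side hole minus TCP axis, plate xy mm [-1.4  0.6]
side hole minus TCP axis, plate xy mm [1.8 3. ]
```

View pics/c6.png

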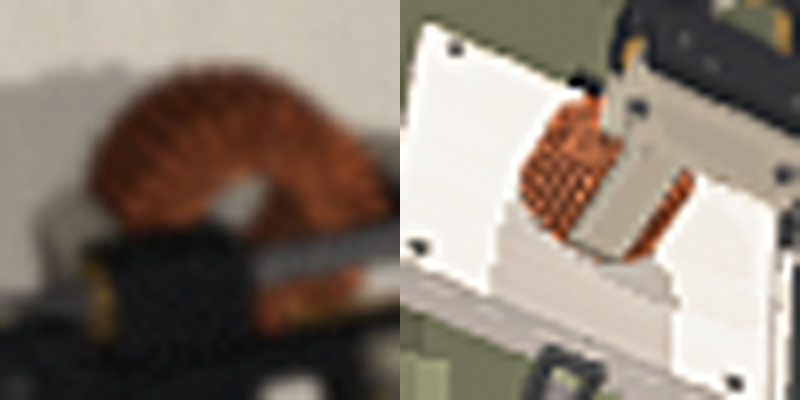

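Corrected for the ring's own offset, both cameras agree that the hole lies about 2.3 mm up-slope and 2.5 mm along +y from the ring axis. The visible bore patch at (235,205) in the left crop fits that. I'll back off, shift and press again.

>>> send_rows:
  plan:
    - [-0.027,-0.005,0.06,0,0,0]
    - [-0.027,-0.005,0.06,0,0,0]
    - [0.025,0.045,0.015,0,0,0]
    - [0.026,0.046,0.015,0,0,0]
    - [0,0,0,0,0,0]
    - [0.014,0.002,-0.03,0,0,0]
    - [0.014,0.002,-0.03,0,0,0]
    - [0.007,0.001,-0.015,0,0,0]
    - [0.007,0.001,-0.015,0,0,0]
    - [0.007,0.001,-0.015,0,0,0]
    - [0,0,0,0,0,0]
    - [0,0,0,0,0,0]

```text
time: 20.78
position: [0.5537, -0.2679, 0.1083]
eef_rot: [0.211, -0.086, 0.973, 0.019]
contact_force: [-9.1, -0.3, 15.3]
width: 0.606
finger_force: 25.0
```

```bash
python3 -c "
from pose import *
rep()"; python3 chk.py 7
```

```text
pos [ 0.5537 -0.2679  0.1083] plate xyz mm [3.4 0.9 5.4] turn units [-0.02 -0.01  0.03] F plate [-1.9  1.4 17.6] J [ 1.06  0.7  -0.83  2.17  1.26  0.25  1.  ]
torque [0.18 1.14 0.11] F [-9.1 -0.3 15.3]
(np.float64(309.62461778813287), np.float64(212.8639087078866))
top offset [0.38 0.86] n 34 rms 0.32
side offset [ 0.94 -0.03] n 28 rms 1.25
top hole minus TCP axis, plate xy mm [-0.9 -0.9]
top hole minus TCP axis, plate xy mm [ 1.2 -0.2]
side hole minus TCP axis, plate xy mm [-3.6 -1.9]
side hole minus TCP axis, plate xy mm [-0.6  0.2]
```

>>> send_rows:
  plan:
    - [0,0,0,0,0,0]
    - [0,0,0,0,0,0]
    - [0.004,0.001,-0.009,0,0,0]
    - [0,0,0,0,0,0]
    - [0,0,0,0,0,0]
  grip_force: 20

```text
time: 21.3
position: [0.5537, -0.268, 0.1083]
eef_rot: [0.211, -0.086, 0.973, 0.019]
contact_force: [-13.3, 0.8, 18.5]
width: 0.606
finger_force: 20.0
```

```bash
cat > tq.py <<'E'
from pose import *
rep();s=env.sense();print('T plate',(s['ft_torque']@np.c_[x,y,n]).round(2))
E
python3 tq.py
```

```text
pos [ 0.5537 -0.268   0.1083] plate xyz mm [3.4 0.9 5.3] turn units [-0.01 -0.01  0.03] F plate [-4.1  3.2 22.2] J [ 1.06  0.7  -0.83  2.17  1.26  0.25  1.  ]
T plate [ 0.5   1.19 -0.  ]
```

>>> send_rows:
  plan:
    - [0,0,0,-0.018,0.1,0]
    - [0,0,0,-0.018,0.1,0]
    - [0,0,0,0,0,0]
    - [0,0,0,0,0,0]

```text
time: 21.63
position: [0.5537, -0.2679, 0.108]
eef_rot: [0.202, -0.087, 0.975, 0.019]
contact_force: [-10.6, 0.1, 15.2]
width: 0.605
finger_force: 20.0
```

```bash
python3 tq.py
```

```text
pos [ 0.5537 -0.2679  0.108 ] plate xyz mm [3.3 0.9 5.1] turn units [ 0.02 -0.21  0.03] F plate [-3.2  2.  18.1] J [ 1.07  0.7  -0.85  2.16  1.21  0.29  1.04]
T plate [0.52 1.08 0.22]
```

>>> send_rows:
  plan:
    - [0,0,0,-0.018,0.1,0]
    - [0,0,0,-0.018,0.1,0]
    - [0,0,0,0,0,0]
    - [0,0,0,0,0,0]

```text
time: 21.97
position: [0.5537, -0.268, 0.1078]
eef_rot: [0.194, -0.087, 0.977, 0.018]
contact_force: [-9.7, -0.2, 12.7]
width: 0.604
finger_force: 20.0
```

```bash
python3 tq.py
```

```text
pos [ 0.5537 -0.268   0.1078] plate xyz mm [3.2 0.9 4.9] turn units [ 0.06 -0.41  0.03] F plate [-3.4  1.5 15.5] J [ 1.07  0.71 -0.87  2.15  1.18  0.33  1.07]
T plate [0.5  1.12 0.16]
```

>>> send_rows:
  plan:
    - [0,0,0,-0.018,0.1,0]
    - [0,0,0,-0.018,0.1,0]
    - [0,0,0,0,0,0]
    - [0,0,0,0,0,0]

```text
time: 22.3
position: [0.5536, -0.268, 0.1076]
eef_rot: [0.185, -0.087, 0.979, 0.017]
contact_force: [-7.5, -1.0, 9.8]
width: 0.604
finger_force: 20.0
```

```bash
python3 tq.py
```

```text
pos [ 0.5536 -0.268   0.1076] plate xyz mm [3.  0.9 4.8] turn units [ 0.09 -0.62  0.03] F plate [-2.8  0.4 12.1] J [ 1.08  0.72 -0.89  2.14  1.15  0.36  1.1 ]
T plate [0.45 1.05 0.11]
```

>>> send_rows:
  plan:
    - [0,0,0,-0.018,0.1,0]
    - [0,0,0,-0.018,0.1,0]
    - [0,0,0,0,0,0]
    - [0,0,0,0,0,0]

```text
time: 22.63
position: [0.5535, -0.2679, 0.1074]
eef_rot: [0.176, -0.087, 0.98, 0.017]
contact_force: [-8.6, -0.5, 8.6]
width: 0.608
finger_force: 20.0
```

```bash
python3 tq.py
```

```text
pos [ 0.5535 -0.2679  0.1074] plate xyz mm [2.9 1.  4.7] turn units [ 0.13 -0.82  0.03] F plate [-4.3  1.1 11.4] J [ 1.08  0.72 -0.9   2.13  1.12  0.39  1.12]
T plate [0.38 0.99 0.09]
```

>>> send_rows:
  plan:
    - [0,0,0,0.018,-0.1,0]
    - [0,0,0,0.018,-0.1,0]
    - [0,0,0,0.018,-0.1,0]
    - [0,0,0,0.018,-0.1,0]
    - [0,0,0,0,0,0]
    - [0,0,0,0,0,0]

```text
time: 23.13
position: [0.554, -0.2679, 0.1076]
eef_rot: [0.194, -0.086, 0.977, 0.018]
contact_force: [-4.5, 0.6, 4.8]
width: 0.603
finger_force: 20.0
```

```bash
python3 tq.py
```

```text
pos [ 0.554  -0.2679  0.1076] plate xyz mm [3.4 0.9 4.6] turn units [ 0.05 -0.41  0.03] F plate [-1.9  1.4  6.2] J [ 1.07  0.71 -0.87  2.15  1.18  0.33  1.07]
T plate [ 0.25  0.91 -0.04]
```

>>> send_rows:
  plan:
    - [0,0,0,0.018,-0.1,0]
    - [0,0,0,0.018,-0.1,0]
    - [0,0,0,0.018,-0.1,0]
    - [0,0,0,0.018,-0.1,0]
    - [0,0,0,0,0,0]
    - [0,0,0,0,0,0]

```text
time: 23.63
position: [0.5544, -0.2679, 0.1078]
eef_rot: [0.211, -0.086, 0.973, 0.02]
contact_force: [-2.7, 0.1, 6.0]
width: 0.608
finger_force: 20.0
```

```bash
python3 tq.py
```

```text
pos [ 0.5544 -0.2679  0.1078] plate xyz mm [3.9 0.9 4.6] turn units [-0.02 -0.    0.03] F plate [0.1 0.6 6.5] J [ 1.06  0.7  -0.82  2.17  1.26  0.25  1.  ]
T plate [ 0.21  0.73 -0.02]
```

Rotating the hand back didn't bring the force up again, so the ring is flush on the plate and turns between the pads. I'll restore the press to about 20 N and check the centring.

>>> send_rows:
  plan:
    - [0.007,0.001,-0.015,0,0,0]
    - [0.007,0.001,-0.015,0,0,0]
    - [0,0,0,0,0,0]
    - [0,0,0,0,0,0]

```text
time: 23.97
position: [0.5549, -0.2677, 0.1075]
eef_rot: [0.212, -0.086, 0.973, 0.02]
contact_force: [-7.7, -0.3, 14.0]
width: 0.612
finger_force: 20.0
```

```bash
python3 tq.py; python3 chk.py 8
```

```text
pos [ 0.5549 -0.2677  0.1075] plate xyz mm [4.2 0.9 4.1] turn units [-0.02  0.01  0.03] F plate [-1.1  1.1 15.9] J [ 1.06  0.7  -0.82  2.17  1.26  0.25  1.  ]
T plate [0.45 0.72 0.06]
torque [0.25 0.78 0.24] F [-7.7 -0.3 14. ]
(np.float64(309.1877989944369), np.float64(212.31875738456523))
top offset [0.58 1.38] n 34 rms 0.33
side offset [ 1.29 -0.19] n 29 rms 1.45
top hole minus TCP axis, plate xy mm [-2.3 -1.3]
top hole minus TCP axis, plate xy mm [ 1.1 -0.3]
side hole minus TCP axis, plate xy mm [-4.9 -3.7]
side hole minus TCP axis, plate xy mm [-0.9 -0.2]
```

View pics/c8.png

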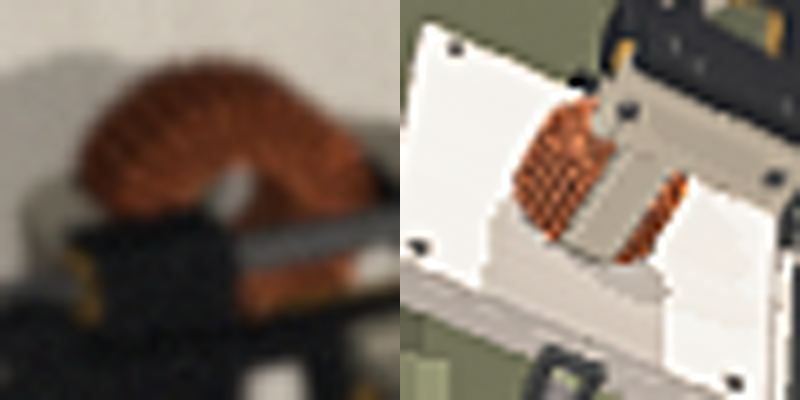

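The ring sits flush. The hole is centred to about 1 mm: +1.1 and −0.9 up-slope in the two views, −0.3 and −0.2 across. I'll add a little pressure and let it settle.

>>> send_rows:
  plan:
    - [0.006,0.001,-0.013,0,0,0]
    - [0,0,0,0,0,0]
    - [0,0,0,0,0,0]
    - [0,0,0,0,0,0]
    - [0,0,0,0,0,0]
    - [0,0,0,0,0,0]
  grip_force: 22

```text
time: 24.57
position: [0.5549, -0.2677, 0.1074]
eef_rot: [0.212, -0.086, 0.973, 0.019]
contact_force: [-10.7, -0.0, 21.2]
width: 0.609
finger_force: 22.0
```

```bash
python3 tq.py
```

```text
pos [ 0.5549 -0.2677  0.1074] plate xyz mm [4.2 0.9 4.1] turn units [-0.01  0.01  0.03] F plate [-0.8  1.9 23.6] J [ 1.06  0.7  -0.82  2.17  1.27  0.25  0.99]
T plate [0.58 0.9  0.01]
```

Pressing at about 24 N along the plate's normal, steady, with almost no sideways load. Handing in.

```bash
python3 -c "
from rig import env
print(env.finish_job())"
```

```text
the job is handed in; nothing more can be done
None
```

I handed the job in at 24.6 s: the larger toroid is still gripped at 22 N and pressed at about 24 N onto the plate, which I measured at about a 24.5° slope. It appears flush, and the bolt hole is within about 1 mm of its bore centre by camera, though the gripper and ring wall hid most of the hole from view.

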